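# Knock the set shampoo bar out of its mould

## Task

The green shampoo bar has set and is stuck flush in its pocket of the sloping mould: with the knockout rod, push steadily up through the hole behind it until the ejector plate comes up against its stop - feel for the stop, do not ram it - so that the bar comes out and slides down onto the catch shelf in front. Then draw the rod out and lay it back in its rest the way it lay. The cream bar is still curing: leave it where it is, and do not disturb the bottle, bowl and tin.

Things in the scene. Friction and masses are not known exactly. Their poses are not given: they have to be found in the camera images.
- stand: blue steel stand, fixed, 212 mm wide, 215 mm high, holding a white mould block (80 mm along the slope, 176 wide, 44 thick) tipped so that its two pockets look away from the robot and up, and its back with the two knockout holes looks to the robot and down. Behind the block all is open but an 8 mm base plate from x = -30 mm. Origin: under the middle, on the table; x level, pockets' side; y left; z up
- block_back (a point): middle of the block's sloping back face, at (-10, 0, 150) mm in the stand's axes; axes as the stand's. The back face runs 40 mm up and down its slope (up = (-0.574, 0, 0.819) in these axes) and 88 mm to each side; the holes run square to it, rising 35 deg above level: push direction (0.819, 0, 0.574)
- hole_left (a point): centre of the mouth of the left knockout hole (22 mm diameter, steel ring round it, y = +40 mm) in the block's back face; axes as the stand's. More than 10 mm in, a hidden ejector plate carries the bar, which lies flush with the front face. The plate slides stiffly up the hole's axis (about 14 N, stays where left), some 25 mm, to a firm stop; the bar comes free only in the last 2 mm
- hole_right (a point): the same for the right knockout hole, y = -40 mm
- shelf_mid (a point): catch shelf, rubber-lined, 188 mm wide, along the lower edge of the block's front face, square to it, standing out 40 mm. A bar that leaves its pocket slides about 17 mm down and stays, on its long edge, leaning on the face. This point: where the bar's centre then is, but midway between the pockets (the bar is about 40 mm to one side); axes as the stand's
- bar_green: green shampoo bar, 44 x 58 x 24 mm, 70 g, the one to knock out; it lies in the left or the right pocket. Origin: its centre; z = its thickness, pointing out of the pocket; x points down the slope; y along its 58 mm length
- bar_cream: cream shampoo bar of the same size in the other pocket, to be left alone; origin and axes as for the green bar
- rod: knockout rod, loose, 100 g: red handle 24 x 24 mm square and 90 mm long, then a steel shank 12 mm diameter and 110 mm long. x = along the rod towards the tip. Origin: on its axis, the place to grip the handle, 30 mm behind the handle's front end, 60 mm ahead of its butt, 140 mm from the tip; the balance point lies about 22 mm ahead of the origin
- rod_tip (a point): tip of the knockout rod, on its axis; axes as the rod's
- rod_rest: light wooden rest for the rod, fixed: board 190 x 64 x 10 mm with two notched saddles about 57 mm high, one under the rear of the handle, one under the shank; each notch has 3 to 4 mm play on either side and flared cheeks. Origin: centre of its underside; x = the direction in which the rod points. The handle is free of the rest from 35 mm behind the grip place to its front end
- rest_grip (a point): where the rod's origin is when the rod lies in its rest: on the rest's centre line, 20 mm behind its middle, 45 mm above the table; axes as the rest's
- bottle: white bottle, 48 mm diameter, 162 mm high, loose, a bystander; origin at the centre of its underside
- bowl: black tint bowl, 116 mm diameter, 55 mm high, loose, a bystander; origin at the centre of its underside
- tin: aluminium hair-wax tin, 67 mm diameter, 30 mm high, loose, a bystander; origin at the centre of its underside
Things that resemble listed ones, but are neither listed nor needed, are in the scene too. What is shaped like the rod_rest but turquoise is not meant. Of the things that look like the rod, the larger one is meant.

How it is judged:
By the outcome, as a careful person would: the job done as asked, in the order asked, and still so for the second after the job is handed in, with the robot touching nothing.
It also fails if it takes over 51 s, if anything falls off the work surface, if the arm or the gripper's body presses on something with over 40 N, if the wrist force passes 120 N, or if a joint passes its speed limit or range.

## Robot

A 6-joint arm with a two-finger parallel gripper is mounted at the origin on the work surface. World frame = base frame: x ahead of the robot, y to its left, z up, the work surface at z = 0. Lengths are in m, angles in rad, forces in N, time in s.
With the tool pointing down it reaches from about 0.35 to 0.975 m from the base axis. Payload 4.9 kg.
Tool frame: the origin (TCP) lies at the very end of the fingers, on their centre line; the grasp point (between the pads) lies 19 mm behind it; z points along the fingers, y is the line along which they close (so a half turn about z gives the same grasp; the last joint's range is limited). The gripper opens to 85 mm and grips with 20 to 120 N. Pads are 22 mm wide; open, the fingers measure 114 mm over their backs; the gripper's body (76 mm by 85 mm) begins 54 mm behind the grasp point. The pads swing forward as they close: fully open they stand 13 mm farther back than shut.
Start: joints at [-0.119, 0.053, 1.613, -0, 1.476, -0.119], TCP at [0.625, 0, 0.208] pointing down, gripper open.
Joint ranges: [-3.01, 3.01], [-1.01, 2.22], [0.06, 2.58], [-1.02, 4.17], [0.09, 2.62], [-3.14, 3.14]. Speed limits (rad/s): [2.57, 2.57, 3.14, 3.14, 3.14, 3.14].

## Interface

Orientations are given as a rotation vector (axis times angle).
In Python, from station import * gives the robot as it stands.
- The arm moves only by the shell command python3 -m crank 'ROWS' [OPENING] [FORCE]. ROWS is JSON, a list of rows, each an object with "offset": the shift along the tool's x, y, z in m, a list of three; "twist": the turn, a rotation vector about the tool's x, y, z in degrees, a list of three. In form: [{"offset": [x, y, z], "twist": [rx, ry, rz]}, ...]. A call has 1 to 20 rows; each row is the pose to reach, as a shift and turn from the pose commanded when the call began, along the tool's axes at that moment; what a row does not reach only later rows make up. A row lasts 1/8 s, in which the tool goes at most 62.5 mm and 10.7 degrees, less where a joint would pass 70% of its speed; a pose out of reach is approached as far as the arm can. A call with a gripper value outside its range is refused whole. OPENING is the opening, from 0 (shut) to 1 (fully open), set as the call begins (- or left out, the last holds). The fingers move at their own pace and stop on an object; FORCE is the grip in N (left out, the last holds). Time passes only in rows, so rows that repeat a pose let the fingers close. It gives the time, the measured TCP pose, the force, the opening and the grip force at its end, in the units of the state.
- get_obs(): the state, without advancing time (a new reading comes with each control period).
- get_image(name): name is "scene" or "side" or "wrist"; returns the picture (400x640x3 uint8, red, green, blue); there is no depth.
- get_calibration(name): a dict with "intrinsics" (3x3 intrinsics, pixels), "k1" (the pictures are not rectified: a ray, as slopes to the right and down, at radius r is drawn at 1 + k1 r^2 times it, then the intrinsics apply), "world_from_camera" (4x4, takes a point from camera to world coordinates); the wrist camera has in their place "tool_from_camera" (4x4, takes a point from camera to tool coordinates, whose origin is the TCP and whose axes are the flange's). Camera axes: x right, y up, looking along -z (the intrinsics and any distortion apply to the point x, -y, -z); pixel columns grow to the right and rows downward; lengths in m; the calibration is good to about 2 mm. A picture is of the moment at which its call begins: read the wrist's pose just before it. get_calibration takes no time and is no camera call.
- finish_job(): hands the job in; it is judged then, once.
Trained networks look in the newest picture that a camera, given by its name, has taken for a name from the list of things; names that differ only in an ending like _2 or _b are one class to them, and where a whole thing is asked for, a point or a joint stands for the part that bears it (a point fixed in the world has none). Each returns a list of dicts, best first, with "confidence" (0 to 1); they miss things now and then, are a little off and sometimes report something else, mostly with a low value. They report only what shows in the picture. A call takes as long as a camera call. They do not tell look-alikes from the thing itself.
- cut_out(query, camera): "region" (400x640 bool, what is visible of it) and "rect" ([centre column, centre row, width, height] in pixels, round what is visible of it).
The state is a dict: "t": time; "q": joint angles; "dq": joint speeds; "effort": joint torques, N m; "tool_pos": TCP position; "tool_rot": TCP orientation; "contact_force": force on the tool from outside, world axes, zero at the start; "wrist_torque": the same for the moment, N m; "opening": finger opening in m; "grip_force": force on a finger pad.
Only numpy, scipy, OpenCV 4.12 (cv2) and the standard library are available. Lean on these libraries where they do the work, as an engineer would, in place of code of your own. Each camera call takes 0.05 s, during which the arm holds its last target. There are 200 camera calls.

## Working session

There is one attempt and no reset: what is moved stays moved. The work goes in short steps, Python scripts to look and compute and a shell command to move; the robot and the scene stay as the last step left them, time stands still between calls to the robot, and variables do not carry over. Pictures are saved under pics/ and viewed, at most 10 in all, crops included, and the job is handed in when it is done.

```bash
ls; mkdir -p pics
python3 - <<'E'
from station import *
import cv2,numpy as np
print({k:np.round(v,3) for k,v in get_obs().items()})
for c in ("scene","side"):
    im=get_image(c); cv2.imwrite(f"pics/{c}0.png",im[:,:,::-1])
    k=get_calibration(c); print(c,k)
    for q in ("stand","bar_green","bar_cream","rod","rod_rest","bottle","bowl","tin"):
        print(q,[(np.round(d['rect']).astype(int).tolist(),round(d['confidence'],2)) for d in cut_out(q,c)][:3])
print(get_calibration("wrist"))
E
```

```text
pics
{'t': np.float64(0.0), 'q': array([-0.119,  0.053,  1.614, -0.   ,  1.476, -0.119]), 'dq': array([ 0.   , -0.   ,  0.001, -0.   , -0.003,  0.   ]), 'effort': array([ 0.0000e+00, -3.9367e+01, -3.7018e+01, -0.0000e+00,  7.0000e-03,
       -0.0000e+00]), 'tool_pos': array([0.624, 0.   , 0.206]), 'tool_rot': array([-2.22e+00, -2.22e+00,  2.00e-03]), 'contact_force': array([-0.069, -0.741,  0.439]), 'wrist_torque': array([ 0.019, -0.019, -0.065]), 'grip_force': np.float64(0.0), 'opening': np.float64(0.085)}
scene {'intrinsics': array([[403.41248045,   0.        , 313.84930121],
       [  0.        , 403.41248045, 207.38330167],
       [  0.        ,   0.        ,   1.        ]]), 'k1': -0.07431570372817788, 'world_from_camera': array([[ 0.73601189, -0.34615197,  0.58177772,  1.12285008],
       [ 0.67665891,  0.40216212, -0.61676442, -0.72977238],
       [-0.02047474,  0.84761102,  0.53022291,  0.72009787],
       [ 0.        ,  0.        ,  0.        ,  1.        ]])}
stand [([389, 233, 79, 112], 0.64)]
bar_green [([380, 211, 16, 22], 0.72)]
bar_cream [([393, 199, 18, 19], 0.58)]
ro
[... 1010 characters left out ...]
5], 0.63)]
bottle [([451, 226, 26, 49], 0.87)]
bowl [([314, 149, 36, 24], 0.72)]
tin [([256, 184, 18, 16], 0.76), ([368, 178, 74, 89], 0.7)]
{'intrinsics': array([[319.58707589,   0.        , 316.55111317],
       [  0.        , 319.58707589, 195.63354274],
       [  0.        ,   0.        ,   1.        ]]), 'k1': -0.04001309380542217, 'tool_from_camera': array([[-5.20584858e-04,  9.53564482e-01,  3.01188491e-01,
         7.57531479e-02],
       [ 9.99999845e-01,  4.37227587e-04,  3.44170122e-04,
         6.47872246e-04],
       [ 1.96500487e-04,  3.01188624e-01, -9.53564562e-01,
        -1.65572810e-01],
       [ 0.00000000e+00,  0.00000000e+00,  0.00000000e+00,
         1.00000000e+00]])}
```

Run:
```python
import cv2
for c in ("scene","side"):
    im=cv2.imread(f"pics/{c}0.png"); cv2.imwrite(f"pics/{c}0b.png",cv2.resize(im[100:400,150:550] if c=="scene" else im[100:400,200:600],(800,600),interpolation=cv2.INTER_CUBIC))
```

```text
(no output)
```

View pics/scene0b.png

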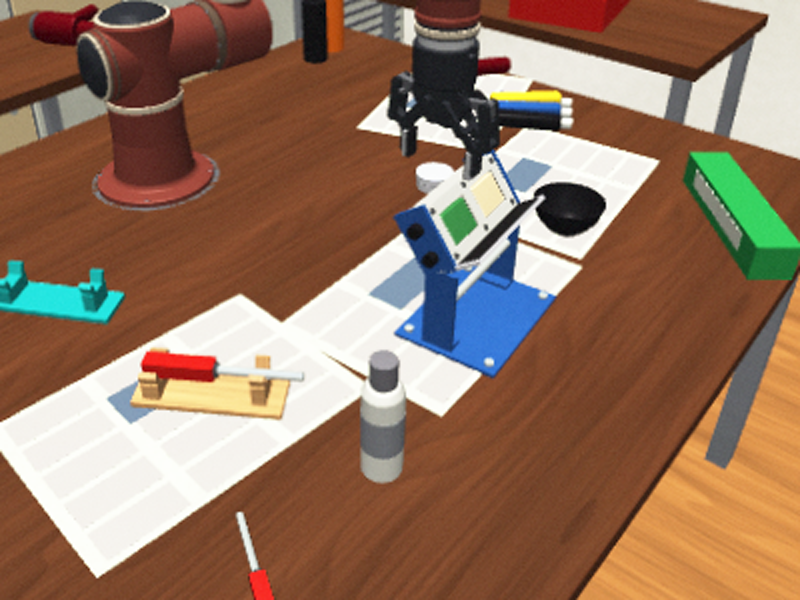

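View pics/side0b.png

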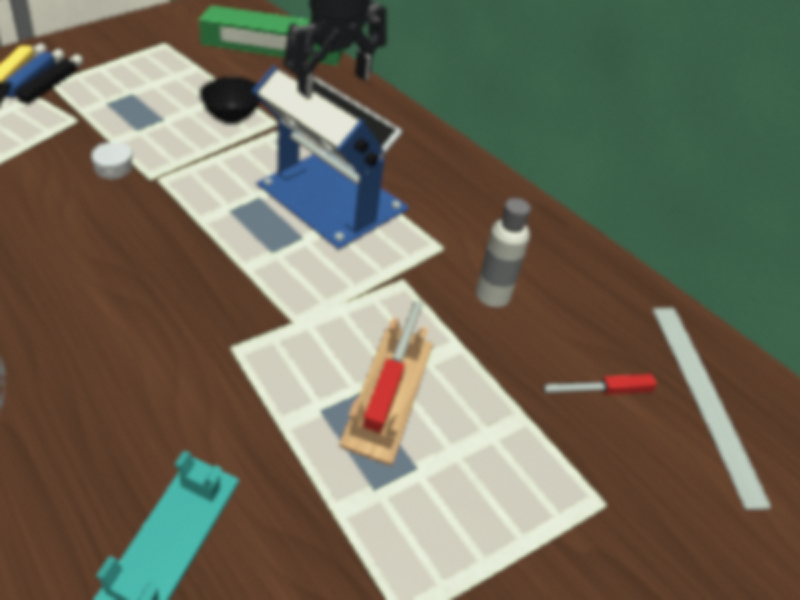

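The scene view (crop px) shows the rod lying in its wooden rest, with the butt at (145,362) and tip at (302,377). The green bar is in the pocket nearer the camera (455,220), and the base plate corners are at (398,330), (493,373) and (555,293). The side view shows the butt at (375,420), the tip at (415,305), and the base corners at (262,184), (338,245) and (407,207).

```bash
cat > h.py <<'E'
from station import *
import cv2,numpy as np
from scipy.spatial.transform import Rotation as R
def cam(c,obs=None):
    k=get_calibration(c)
    if c!="wrist": return k,k["world_from_camera"]
    T=np.eye(4);T[:3,:3]=R.from_rotvec(obs["tool_rot"]).as_matrix();T[:3,3]=obs["tool_pos"]
    return k,T@k["tool_from_camera"]
def ray(c,uv,obs=None):
    k,W=cam(c,obs); K=k["intrinsics"]
    s=cv2.undistortPoints(np.array([[uv]],float),K,np.array([k["k1"],0,0,0.]))[0,0]
    d=W[:3,:3]@np.array([s[0],-s[1],-1]); return W[:3,3],d/np.linalg.norm(d)
def onz(c,uv,z,obs=None):
    o,d=ray(c,uv,obs); return o+d*(z-o[2])/d[2]
def tri(*rs):
    A=sum(np.eye(3)-np.outer(d,d) for o,d in rs); b=sum((np.eye(3)-np.outer(d,d))@o for o,d in rs)
    p=np.linalg.solve(A,b); return p,max(np.linalg.norm(np.cross(p-o,d)) for o,d in rs)
def proj(c,P,obs=None):
    k,W=cam(c,obs); K=k["intrinsics"]; p=np.linalg.inv(W)@np.append(P,1)
    x,y=p[0]/-p[2],-p[1]/-p[2]; f=1+k["k1"]*(x*x+y*y)
    return np.array([K[0,0]*x*f+K[0,2],K[1,1]*y*f+K[1,2]])
E
python3 - <<'E'
from h import *
np.set_printoptions(precision=4,suppress=True)
S=lambda u,v:(150+u/2,100+v/2); D=lambda u,v:(200+u/2,100+v/2)
for n,a,b in (("butt",(145,362),(375,420)),("front",(215,368),(393,365)),("tip",(302,377),(415,305))):
    print(n,*tri(ray("scene",S(*a)),ray("side",D(*b))))
for n,c,p in (("b-","scene",S(398,330)),("f-","scene",S(493,373)),("f+","scene",S(555,293)),("b+","side",D(262,184)),("b-","side",D(338,245)),("f-","side",D(407,207))):
    print(n,onz(c,p,.008))
print("bar",onz("scene",S(458,220),.16),onz("scene",S(487,195),.16))
for n,p in (("bottle",(497,303)),("bowl",(232,118)),("tin",(113,172))): print(n,onz("side",D(*p),0))
E
```

```text
butt [ 0.4474 -0.3466  0.0494] 0.00040771544595221993
front [ 0.5162 -0.2937  0.0447] 0.00026527765234478763
tip [ 0.6041 -0.2316  0.0415] 0.0002022253898151849
b- [ 0.6128 -0.0559  0.008 ]
f- [ 0.7557 -0.0428  0.008 ]
f+ [0.7324 0.1557 0.008 ]
b+ [0.5911 0.1228 0.008 ]
b- [ 0.6099 -0.0586  0.008 ]
f- [ 0.7531 -0.0451  0.008 ]
bar [0.6444 0.0221 0.16  ] [0.6379 0.1    0.16  ]
bottle [ 0.7326 -0.2623  0.    ]
bowl [0.6527 0.326  0.    ]
tin [0.4009 0.2906 0.    ]
```

```bash
python3 -m crank '[{"offset":[0,0,-0.06],"twist":[0,0,0]},{"offset":[-0.05,-0.02,-0.06],"twist":[0,0,9]},{"offset":[-0.11,-0.04,-0.06],"twist":[0,0,18]},{"offset":[-0.16,-0.07,-0.05],"twist":[0,0,27]},{"offset":[-0.21,-0.09,-0.03],"twist":[0,0,36]},{"offset":[-0.26,-0.11,0],"twist":[0,0,45]},{"offset":[-0.314,-0.134,0.03],"twist":[0,0,54]},{"offset":[-0.314,-0.134,0.048],"twist":[0,0,54]},{"offset":[-0.314,-0.134,0.048],"twist":[0,0,54]},{"offset":[-0.314,-0.134,0.048],"twist":[0,0,54]}]' 1
python3 - <<'E'
from h import *
o=get_obs(); print(np.round(o["q"],2))
im=get_image("wrist").copy()
for q in ("rod","rod_rest"):
    for d in cut_out(q,"wrist")[:2]:
        print(q,np.round(d['rect']),d['confidence'])
        c=cv2.minAreaRect(np.argwhere(d["region"])[:,::-1].astype(np.float32)); print(c)
cv2.imwrite("pics/w1.png",im[:,:,::-1])
yaw=np.radians(36.2);d=np.array([np.cos(yaw),np.sin(yaw),0]);p=np.array([.491,-.314,.045])
for s in(-.06,0,.03,.14): print(s,proj("wrist",p+s*d,o))
E
```

```text
t: 2.15
tool_pos: [0.4921, -0.3132, 0.1608]
tool_rot: [2.986, 0.974, 0.002]
contact_force: [0.3, 0.4, -0.0]
opening: 0.0854
grip_force: 0.0
[-0.69 -0.01  1.76  0.    1.39  0.25]
rod [570.  45. 139.  77.] 0.67
((571.2615356445312, 47.42340087890625), (21.615201950073242, 155.88638305664062), 65.82089233398438)
rod [316. 130.  30. 237.] 0.64
((314.5, 128.5), (235.0, 27.0), 90.0)
rod_rest [316. 148.  72. 194.] 0.9
((314.7315368652344, 146.4246368408203), (69.22615051269531, 192.30154418945312), 1.1457626819610596)
rod_rest [214. 331.   7.  22.] 0.59
((210.5, 330.0), (20.0, 9.0), 90.0)
-0.06 [315.04158576 244.15471594]
0 [314.82916735 184.51884455]
0.03 [314.71483069 151.86031242]
0.14 [314.24901952  14.23068327]
```

View pics/w1.png

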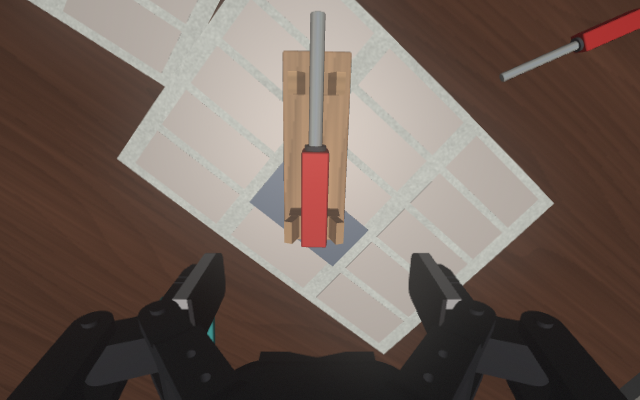

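The wrist view shows the rod's handle front at (315,150), tip at (317,12) and butt at (314,246), all within 3 px of what I predicted. I'll go down and grip.

```bash
python3 -m crank '[{"offset":[0,0.001,0.04],"twist":[0,0,0.8]},{"offset":[0,0.001,0.08],"twist":[0,0,0.8]},{"offset":[0,0.001,0.11],"twist":[0,0,0.8]},{"offset":[0,0.001,0.125],"twist":[0,0,0.8]},{"offset":[0,0.001,0.134],"twist":[0,0,0.8]},{"offset":[0,0.001,0.134],"twist":[0,0,0.8]},{"offset":[0,0.001,0.134],"twist":[0,0,0.8]}]' 1
python3 -m crank '[{"offset":[0,0,0],"twist":[0,0,0]},{"offset":[0,0,0],"twist":[0,0,0]},{"offset":[0,0,0],"twist":[0,0,0]},{"offset":[0,0,0],"twist":[0,0,0]},{"offset":[0,0,0],"twist":[0,0,0]},{"offset":[0,0,0],"twist":[0,0,0]},{"offset":[0,0,0],"twist":[0,0,0]},{"offset":[0,0,0],"twist":[0,0,0]}]' 0 90
```

```text
t: 3.18
tool_pos: [0.4925, -0.3155, 0.0271]
tool_rot: [2.993, 0.949, 0.002]
contact_force: [-0.2, 0.6, 0.0]
opening: 0.0853
grip_force: 0.0
t: 4.18
tool_pos: [0.4917, -0.3149, 0.0262]
tool_rot: [2.995, 0.95, 0.0]
contact_force: [-1.6, 2.2, 5.0]
opening: 0.0208
grip_force: 88.7
```

```bash
python3 -m crank '[{"offset":[0,0,-0.015],"twist":[0,0,0]},{"offset":[0,0,-0.04],"twist":[0,0,0]},{"offset":[0,0,-0.08],"twist":[0,0,0]},{"offset":[0,0,-0.12],"twist":[0,0,0]},{"offset":[0,0,-0.12],"twist":[0,0,0]},{"offset":[0,0,-0.12],"twist":[0,0,0]}]'
cat >> h.py <<'E'
def goal(mouth,yaw,back,L=.14,gx=0,gz=.019):
    """tool pose with rod tip 'back' m before mouth along the push direction"""
    a=np.radians(35);B=R.from_euler("z",yaw,degrees=True).as_matrix()
    x=B@[np.cos(a),0,np.sin(a)];z=B@[np.sin(a),0,-np.cos(a)]
    M=np.column_stack([x,np.cross(z,x),z]); return mouth-(L+back)*x+gz*z,M
def delta(p,M,o=None):
    o=o or get_obs();C=R.from_rotvec(o["tool_rot"]).as_matrix()
    return np.round(C.T@(p-o["tool_pos"]),4),np.round(R.from_matrix(C.T@M).as_rotvec(degrees=True),2)
E
python3 - <<'E'
from h import *
o=get_obs()
k,W=cam("wrist",o)
p,M=goal(np.array([.625,-.005,.15]),6,.07); print(p)
print("side",delta(p+[0,-.15,.03],M)); print(delta(p,M))
C=R.from_rotvec(o["tool_rot"]).as_matrix()
for s in(.03,.14): print("exp",proj("wrist",o["tool_pos"]+C@[s,0,-.019],o))
cv2.imwrite("pics/w2.png",get_image("wrist")[:,:,::-1])
E
```

```text
t: 4.92
tool_pos: [0.4912, -0.3145, 0.145]
tool_rot: [-2.994, -0.95, 0.001]
contact_force: [0.0, 0.1, -2.0]
opening: 0.021
grip_force: 88.4
[ 0.46475868 -0.02184204  0.01398506]
side (array([ 0.0607, -0.1317,  0.101 ]), array([-8.95, 34.26, 28.27]))
(array([ 0.1471, -0.2543,  0.1311]), array([-8.95, 34.26, 28.27]))
exp [313.92667354 196.52770367]
exp [313.16034431 -72.62221391]
```

View pics/w2.png

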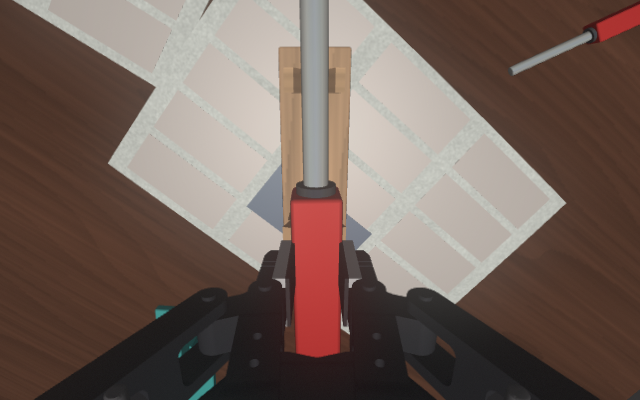

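The wrist view shows the rod held straight, with the handle front at row ~197 against 196 expected. Next I'll refine the stand's pose from fresh views, using the bar faces and base corners.

Run:
```python
from h import *
np.set_printoptions(precision=4,suppress=True)
s=get_image("scene");
for q in("bar_green","bar_cream"):
    for d in cut_out(q,"scene")[:2]:
        m=d["region"];c=np.argwhere(m).mean(0)[::-1]; print(q,d["confidence"],m.sum(),c,onz("scene",c,.1753))
d=get_image("side")
a=cv2.resize(s[160:310,310:460],(600,600),interpolation=cv2.INTER_CUBIC)[:, :,::-1]
b=cv2.resize(d[130:240,300:440],None,fx=4,fy=4,interpolation=cv2.INTER_CUBIC)[:,:,::-1]
cv2.imwrite("pics/s1.png",a);cv2.imwrite("pics/d1.png",b)
hsv=cv2.cvtColor(s,cv2.COLOR_RGB2HSV)
g=cv2.inRange(hsv,(40,60,40),(85,255,255)); g[:160]=0;g[310:]=0;g[:,:310]=0;g[:,460:]=0
n,l,st,ce=cv2.connectedComponentsWithStats(g); i=1+st[1:,4].argmax(); print("green",st[i],ce[i],onz("scene",ce[i],.1753))
```

```text
bar_green 0.62 227 [378.4978 209.815 ] [0.6561 0.0015 0.1753]
green [370 199  19  23 251] [378.9562 209.6733] [0.6565 0.0028 0.1753]
```

View pics/s1.png

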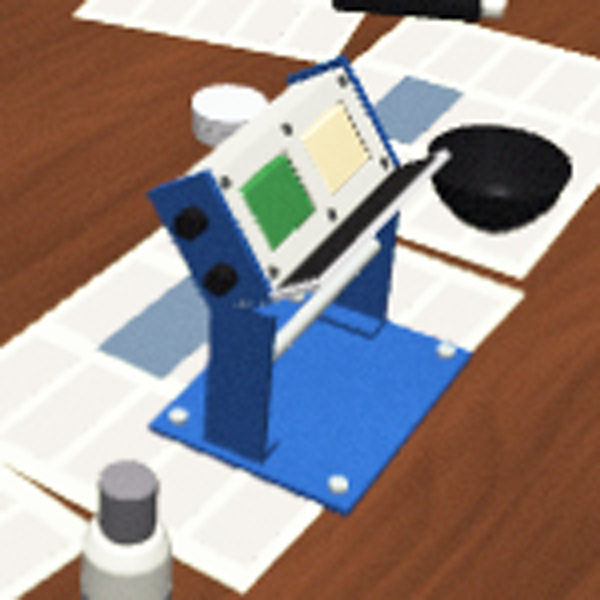

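View pics/d1.png

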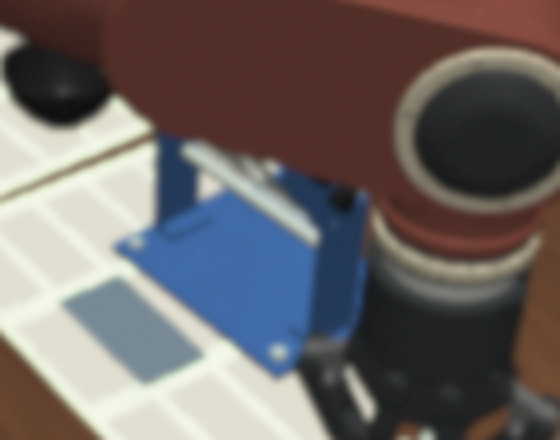

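The scene crop shows the green bar's centre at (277,200), the cream bar's at (339,147), and base corners at (150,427), (347,512) and (472,350). The arm partly blocks the side crop, but base back corners are visible at (117,244) and (278,375).

Run:
```python
from h import *
from scipy.optimize import least_squares
np.set_printoptions(precision=4,suppress=True)
S=lambda u,v:np.array((310+u/4,160+v/4)); D=lambda u,v:np.array((300+u/4,130+v/4))
obs=[("scene",S(277,200),lambda w,f:(.026,-.04,.1753)),("scene",S(339,147),lambda w,f:(.026,.04,.1753)),
("scene",S(150,427),lambda w,f:(-.03,-w,.007)),("scene",S(347,512),lambda w,f:(f,-w,.007)),("scene",S(472,350),lambda w,f:(f,w,.007)),
("side",D(117,244),lambda w,f:(-.03,w,.007)),("side",D(278,375),lambda w,f:(-.03,-w,.007))]
def res(p):
    B=R.from_euler("z",p[2]).as_matrix()
    return np.concatenate([proj(c,B@np.array(g(p[3],p[4]))+[p[0],p[1],0])-u for c,u,g in obs])
r=least_squares(res,[.63,.036,.1,.1,.11]);print(r.x,np.degrees(r.x[2]));print(r.fun.reshape(-1,2))
B=R.from_euler("z",r.x[2]).as_matrix()
m=B@[-.01,-.04,.15]+[r.x[0],r.x[1],0]; print("mouth right",m)
```

```text
[0.6297 0.039  0.1121 0.0986 0.1185] 6.42358521763336
[[ 0.7199  0.2591]
 [-0.3686  0.1011]
 [-0.535  -0.5796]
 [ 0.0276 -0.106 ]
 [-0.2441  0.7165]
 [-0.5849 -0.2964]
 [ 0.5042 -0.3957]]
mouth right [ 0.6243 -0.0018  0.15  ]
```

Run:
```python
from h import *
p,M=goal(np.array([.6243,-.0018,.15]),6.4,.04); print(p)
print("side",delta(p+[-.02,-.14,.05],M)); print(delta(p,M))
```

```text
[ 0.48860157 -0.01702102  0.03119235]
side (array([ 0.0725, -0.1411,  0.063 ]), array([-8.93, 34.33, 27.85]))
(array([ 0.1696, -0.2438,  0.1132]), array([-8.93, 34.33, 27.85]))
```

```bash
python3 -m crank '[{"offset":[0.0145,-0.028,0.0126],"twist":[-1.79,6.87,5.57]},{"offset":[0.029,-0.056,0.025],"twist":[-3.57,13.73,11.14]},{"offset":[0.0435,-0.085,0.038],"twist":[-5.36,20.6,16.7]},{"offset":[0.058,-0.113,0.05],"twist":[-7.14,27.46,22.28]},{"offset":[0.0725,-0.141,0.063],"twist":[-8.93,34.33,27.85]},{"offset":[0.0725,-0.141,0.063],"twist":[-8.93,34.33,27.85]},{"offset":[0.11,-0.178,0.077],"twist":[-8.93,34.33,27.85]},{"offset":[0.145,-0.208,0.09],"twist":[-8.93,34.33,27.85]},{"offset":[0.18,-0.238,0.1046],"twist":[-8.93,34.33,27.85]},{"offset":[0.18,-0.238,0.1046],"twist":[-8.93,34.33,27.85]},{"offset":[0.18,-0.238,0.1046],"twist":[-8.93,34.33,27.85]}]'
python3 - <<'E'
from h import *
print(np.round(get_obs()["q"],2))
o=get_obs();C=R.from_rotvec(o["tool_rot"]).as_matrix()
p,M=goal(np.array([.6243,-.0018,.15]),6.4,.025); print(delta(p,M,o))
for c in("scene","side"):
    for s in(.03,.14): print(c,s,proj(c,o["tool_pos"]+C@[s,0,-.019],o))
d=get_image("side");s=get_image("scene")
a=cv2.resize(d[130:240,280:400],None,fx=5,fy=5,interpolation=cv2.INTER_CUBIC)[:,:,::-1]
cv2.imwrite("pics/d2.png",a)
E
```

```text
t: 6.55
tool_pos: [0.5027, -0.0171, 0.0422]
tool_rot: [-2.961, -0.169, -0.938]
contact_force: [1.0, 0.7, -0.7]
opening: 0.0211
grip_force: 88.7
[-0.33 -0.5   2.46  0.42  0.65  0.86]
(array([-0.0028, -0.0016,  0.001 ]), array([ 0.12, -0.15,  0.16]))
scene 0.03 [331.6332499  224.95053419]
scene 0.14 [360.20948485 215.98724159]
side 0.03 [334.41574984 208.01477155]
side 0.14 [359.49639102 178.02025771]
```

View pics/d2.png

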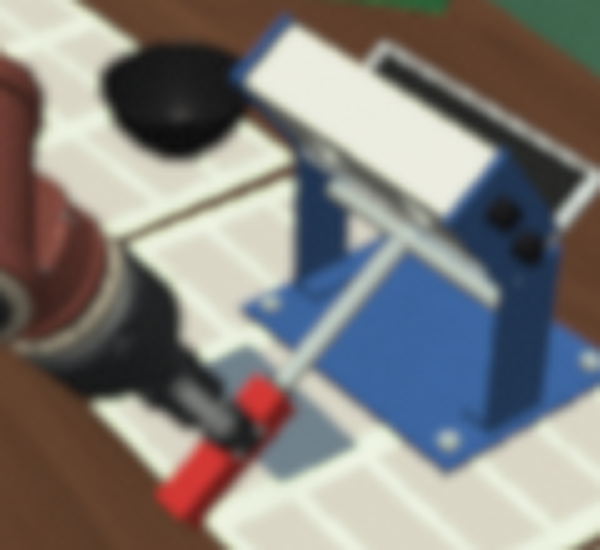

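The side crop shows the rod tip at (402,238), about 1 px from the prediction. The block's back top corners are at (247,92) and (447,218), and the steel rings peek out near (428,210) and (322,150). I'll check the stand model against these.

Run:
```python
from h import *
B=R.from_euler("z",.1121).as_matrix();t=np.array([.6297,.039,0])
f=lambda q:((proj("side",B@np.array(q)+t)-[280,130])*5).round()
u=np.array([-.5736,0,.8192])
for y in(.088,-.088): print("top corner",f(np.array([-.01,y,.15])+.04*u))
for y in(.04,-.04): print("mouth",f([-.01,y,.15]),"ring top",f(np.array([-.01,y,.15])+.015*u),"ring bottom",f(np.array([-.01,y,.15])-.015*u))
```

```text
top corner [250.  80.]
top corner [455. 217.]
mouth [331. 148.] ring top [320. 136.] ring bottom [341. 161.]
mouth [422. 210.] ring top [412. 198.] ring bottom [432. 222.]
```

```bash
python3 -m crank '[{"offset":[0,-0.002,0.001],"twist":[0,0,0]},{"offset":[0.008,-0.002,0.001],"twist":[0,0,0]},{"offset":[0.016,-0.002,0.001],"twist":[0,0,0]},{"offset":[0.022,-0.002,0.001],"twist":[0,0,0]},{"offset":[0.026,-0.002,0.001],"twist":[0,0,0]},{"offset":[0.029,-0.002,0.001],"twist":[0,0,0]},{"offset":[0.029,-0.002,0.001],"twist":[0,0,0]}]'
python3 -c "
from h import *
o=get_obs();print(np.round(R.from_rotvec(o['tool_rot']).as_matrix().T@o['contact_force'],1),delta(*goal(np.array([.6243,-.0018,.15]),6.4,0),o))"
```

```text
t: 7.52
tool_pos: [0.5255, -0.0118, 0.057]
tool_rot: [-2.961, -0.167, -0.937]
contact_force: [0.3, 0.3, -0.2]
opening: 0.021
grip_force: 88.7
[ 0.2 -0.3  0.3] (array([-0.0053,  0.0011, -0.0003]), array([ 0.09, -0.11,  0.08]))
```

```bash
python3 -m crank '[{"offset":[0.003,0,0],"twist":[0,0,0]},{"offset":[0.005,0,0],"twist":[0,0,0]},{"offset":[0.007,0,0],"twist":[0,0,0]},{"offset":[0.009,0,0],"twist":[0,0,0]},{"offset":[0.011,0,0],"twist":[0,0,0]},{"offset":[0.013,0,0],"twist":[0,0,0]}]'
python3 -c "
from h import *
o=get_obs();print(np.round(R.from_rotvec(o['tool_rot']).as_matrix().T@o['contact_force'],1),delta(*goal(np.array([.6243,-.0018,.15]),6.4,0),o))"
```

```text
t: 8.28
tool_pos: [0.5299, -0.0094, 0.0571]
tool_rot: [-2.964, -0.167, -0.913]
contact_force: [-14.6, -4.9, -7.4]
opening: 0.0203
grip_force: 89.1
[-16.6   3.2  -2.4] (array([-0.0092,  0.003 , -0.0027]), array([-0.16,  0.76,  0.01]))
```

```bash
python3 -m crank '[{"offset":[0.001,0,0],"twist":[0,0,0]},{"offset":[0.002,0,0],"twist":[0,0,0]},{"offset":[0.003,0,0],"twist":[0,0,0]},{"offset":[0.004,0,0],"twist":[0,0,0]}]'
cat > st.py <<'E'
from h import *
o=get_obs();print(np.round(R.from_rotvec(o['tool_rot']).as_matrix().T@o['contact_force'],1),delta(*goal(np.array([.6243,-.0018,.15]),6.4,0),o),np.round(o['wrist_torque'],2))
E
python3 st.py
```

```text
t: 8.78
tool_pos: [0.5326, -0.009, 0.0587]
tool_rot: [-2.964, -0.167, -0.911]
contact_force: [-15.1, -4.1, -7.6]
opening: 0.0209
grip_force: 89.1
[-17.1   2.4  -2.4] (array([-0.0124,  0.003 , -0.0029]), array([-0.18,  0.82, -0.01])) [-0.57  2.72 -0.69]
```

```bash
python3 -m crank '[{"offset":[0.0015,0,0],"twist":[0,0,0]},{"offset":[0.003,0,0],"twist":[0,0,0]},{"offset":[0.0045,0,0],"twist":[0,0,0]},{"offset":[0.006,0,0],"twist":[0,0,0]},{"offset":[0.0075,0,0],"twist":[0,0,0]},{"offset":[0.009,0,0],"twist":[0,0,0]},{"offset":[0.0105,0,0],"twist":[0,0,0]},{"offset":[0.012,0,0],"twist":[0,0,0]}]'; python3 st.py
```

```text
t: 9.78
tool_pos: [0.5423, -0.0079, 0.0655]
tool_rot: [-2.965, -0.167, -0.911]
contact_force: [-14.9, -4.4, -6.8]
opening: 0.0209
grip_force: 89.1
[-16.5   2.7  -3. ] (array([-0.0242,  0.003 , -0.0028]), array([-0.18,  0.85, -0.01])) [-0.54  2.73 -0.61]
```

```bash
python3 -m crank '[{"offset":[0.001,0,0],"twist":[0,0,0]},{"offset":[0.002,0,0],"twist":[0,0,0]},{"offset":[0.003,0,0],"twist":[0,0,0]},{"offset":[0.004,0,0],"twist":[0,0,0]}]'; python3 st.py
```

```text
t: 10.28
tool_pos: [0.5456, -0.0076, 0.0679]
tool_rot: [-2.965, -0.167, -0.911]
contact_force: [-14.8, -5.2, -7.8]
opening: 0.021
grip_force: 89.1
[-17.    3.6  -2.1] (array([-0.0284,  0.003 , -0.0027]), array([-0.17,  0.83, -0.01])) [-0.5   2.69 -0.57]
```

Force is steady at ~17 N and the plate is moving. I'll take shorter steps from here.

```bash
python3 -m crank '[{"offset":[0.001,0,0],"twist":[0,0,0]},{"offset":[0.002,0,0],"twist":[0,0,0]},{"offset":[0.003,0,0],"twist":[0,0,0]}]'; python3 st.py
```

```text
t: 10.65
tool_pos: [0.5481, -0.0073, 0.0697]
tool_rot: [-2.965, -0.167, -0.911]
contact_force: [-14.9, -3.9, -6.6]
opening: 0.0208
grip_force: 89.1
[-16.4   2.2  -3.1] (array([-0.0314,  0.003 , -0.0026]), array([-0.17,  0.83, -0.  ])) [-0.38  2.56 -0.58]
```

```bash
python3 -m crank '[{"offset":[0.001,0,0],"twist":[0,0,0]},{"offset":[0.002,0,0],"twist":[0,0,0]}]'; python3 st.py
```

```text
t: 10.9
tool_pos: [0.55, -0.0072, 0.0711]
tool_rot: [-2.965, -0.167, -0.912]
contact_force: [-13.8, -4.8, -7.5]
opening: 0.0209
grip_force: 89.1
[-16.    3.2  -1.9] (array([-0.0338,  0.0029, -0.0025]), array([-0.16,  0.8 , -0.  ])) [-0.49  2.59 -0.51]
```

```bash
python3 -m crank '[{"offset":[0.001,0,0],"twist":[0,0,0]},{"offset":[0.002,0,0],"twist":[0,0,0]}]'; python3 st.py
```

```text
t: 11.15
tool_pos: [0.5511, -0.007, 0.0716]
tool_rot: [-2.965, -0.167, -0.91]
contact_force: [-16.2, -4.4, -8.3]
opening: 0.0206
grip_force: 89.2
[-18.4   2.5  -2.5] (array([-0.035 ,  0.003 , -0.0026]), array([-0.18,  0.88, -0.  ])) [-0.51  2.96 -0.72]
```

```bash
python3 -m crank '[{"offset":[0.001,0,0],"twist":[0,0,0]},{"offset":[0.002,0,0],"twist":[0,0,0]}]'; python3 st.py
```

```text
t: 11.4
tool_pos: [0.5513, -0.0065, 0.0711]
tool_rot: [-2.966, -0.167, -0.904]
contact_force: [-19.3, -5.7, -10.4]
opening: 0.0213
grip_force: 89.2
[-22.3   3.5  -2.4] (array([-0.0349,  0.0034, -0.0031]), array([-0.23,  1.08, -0.02])) [-0.63  3.37 -0.75]
```

The force is rising while position has stalled at ~35 mm, which is the stop. I'll check the bar.

```bash
python3 -m crank '[{"offset":[0.001,0,0],"twist":[0,0,0]},{"offset":[0.002,0,0],"twist":[0,0,0]},{"offset":[0.002,0,0],"twist":[0,0,0]}]'; python3 st.py
python3 - <<'E'
from h import *
s=get_image("scene")
cv2.imwrite("pics/s3.png",cv2.resize(s[160:310,310:460],(600,600),interpolation=cv2.INTER_CUBIC)[:,:,::-1])
E
```

```text
t: 11.78
tool_pos: [0.5516, -0.0062, 0.0705]
tool_rot: [-2.967, -0.167, -0.899]
contact_force: [-20.1, -6.1, -10.2]
opening: 0.0211
grip_force: 89.3
[-22.8   3.8  -3. ] (array([-0.0349,  0.0038, -0.0036]), array([-0.29,  1.27, -0.04])) [-0.65  3.63 -0.82]
```

View pics/s3.png

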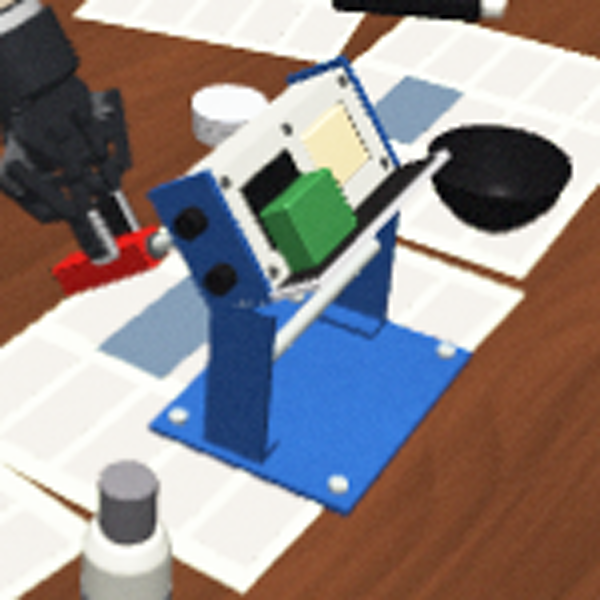

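The green bar sits on the catch shelf at (312,220), its pocket is empty, and the cream bar hasn't moved. I'll withdraw the rod straight back.

```bash
python3 -m crank '[{"offset":[-0.005,0,0],"twist":[0,0,0]},{"offset":[-0.010,0,0],"twist":[0,0,0]},{"offset":[-0.017,0,0],"twist":[0,0,0]},{"offset":[-0.025,0,0],"twist":[0,0,0]},{"offset":[-0.033,0,0],"twist":[0,0,0]},{"offset":[-0.041,0,0],"twist":[0,0,0]},{"offset":[-0.049,0,0],"twist":[0,0,0]},{"offset":[-0.057,0,0],"twist":[0,0,0]},{"offset":[-0.065,0,0],"twist":[0,0,0]},{"offset":[-0.073,0,0],"twist":[0,0,0]},{"offset":[-0.073,0,0],"twist":[0,0,0]},{"offset":[-0.073,0,0],"twist":[0,0,0]}]'; python3 st.py
python3 - <<'E'
from h import *
M=R.from_rotvec([-2.994,-.95,.001]).as_matrix();p0=np.array([.4912,-.3145,.145])
o=get_obs();C=R.from_rotvec(o["tool_rot"]).as_matrix()
print("side",np.round(C.T@[-.02,-.14,.06],4)); print("rest",delta(p0,M))
w=get_image("wrist");h=cv2.cvtColor(w,cv2.COLOR_RGB2HSV)
red=(cv2.inRange(h,(0,120,60),(8,255,255))|cv2.inRange(h,(172,120,60),(180,255,255)))[:, 270:370]>0
for f in("now",):
    r=np.where(red.sum(1)>30)[0];print(r.min(),[ (270+np.where(red[k])[0].mean()).round(1) for k in(210,230,260)])
h=cv2.cvtColor(cv2.imread("pics/w2.png"),cv2.COLOR_BGR2HSV)
red=(cv2.inRange(h,(0,120,60),(8,255,255))|cv2.inRange(h,(172,120,60),(180,255,255)))[:, 270:370]>0
r=np.where(red.sum(1)>30)[0];print(r.min(),[ (270+np.where(red[k])[0].mean()).round(1) for k in(210,230,260)])
cv2.imwrite("pics/w3.png",w[:,:,::-1])
E
```

```text
t: 13.32
tool_pos: [0.5021, -0.0147, 0.0405]
tool_rot: [-2.961, -0.166, -0.938]
contact_force: [0.2, -0.2, -0.3]
opening: 0.0211
grip_force: 88.7
[-0.   0.2  0.3] (array([ 0.0235,  0.0009, -0.0001]), array([ 0.11, -0.15,  0.06])) [ 0.05  0.39 -0.  ]
side [ 0.0054  0.137  -0.0692]
rest (array([ 0.0237,  0.297 , -0.1103]), array([  8.99, -34.4 , -27.86]))
198 [np.float64(316.0), np.float64(316.5), np.float64(316.5)]
199 [np.float64(316.5), np.float64(316.0), np.float64(316.5)]
```

```bash
python3 -m crank '[{"offset":[0.002,0.046,-0.024],"twist":[0,0,0]},{"offset":[0.004,0.092,-0.047],"twist":[0,0,0]},{"offset":[0.005,0.137,-0.069],"twist":[0,0,0]},{"offset":[0.009,0.169,-0.077],"twist":[1.8,-6.88,-5.57]},{"offset":[0.013,0.201,-0.086],"twist":[3.6,-13.76,-11.14]},{"offset":[0.017,0.233,-0.094],"twist":[5.39,-20.64,-16.72]},{"offset":[0.02,0.265,-0.102],"twist":[7.19,-27.52,-22.29]},{"offset":[0.0237,0.297,-0.1103],"twist":[8.99,-34.4,-27.86]},{"offset":[0.0237,0.297,-0.1103],"twist":[8.99,-34.4,-27.86]},{"offset":[0.0237,0.297,-0.1103],"twist":[8.99,-34.4,-27.86]},{"offset":[0.0237,0.297,-0.1103],"twist":[8.99,-34.4,-27.86]}]'
python3 - <<'E'
from h import *
o=get_obs();print(delta(np.array([.4912,-.3145,.145]),R.from_rotvec([-2.994,-.95,.001]).as_matrix(),o))
w=get_image("wrist");cv2.imwrite("pics/w4.png",w[:,:,::-1])
a=cv2.imread("pics/w2.png").astype(int);print("diff to w2",np.abs(a-w[:,:,::-1]).mean(), cv2.phaseCorrelate(cv2.cvtColor(a.astype(np.uint8),6).astype(np.float32),cv2.cvtColor(w,7).astype(np.float32)))
E
```

```text
t: 14.75
tool_pos: [0.4904, -0.3135, 0.1441]
tool_rot: [-2.993, -0.95, 0.002]
contact_force: [0.6, 0.1, -1.5]
opening: 0.0209
grip_force: 88.9
(array([ 0.0001,  0.0012, -0.0009]), array([-0.08,  0.01, -0.  ]))
diff to w2 1.8352252604166666 ((0.5619451718418986, -0.0881199229756362), 0.8733023568689823)
```

```bash
python3 -m crank '[{"offset":[0,0.001,0.04],"twist":[0,0,0]},{"offset":[0,0.001,0.07],"twist":[0,0,0]},{"offset":[0,0.001,0.09],"twist":[0,0,0]},{"offset":[0,0.001,0.102],"twist":[0,0,0]},{"offset":[0,0.001,0.11],"twist":[0,0,0]},{"offset":[0,0.001,0.115],"twist":[0,0,0]},{"offset":[0,0.001,0.1175],"twist":[0,0,0]},{"offset":[0,0.001,0.1175],"twist":[0,0,0]},{"offset":[0,0.001,0.1175],"twist":[0,0,0]}]'
```

```text
t: 15.92
tool_pos: [0.4917, -0.3152, 0.0275]
tool_rot: [-2.994, -0.95, 0.002]
contact_force: [0.3, 0.4, 0.4]
opening: 0.021
grip_force: 89.1
```

```bash
python3 -m crank '[{"offset":[0,0,0.001],"twist":[0,0,0]},{"offset":[0,0,0.001],"twist":[0,0,0]}]'
python3 -m crank '[{"offset":[0,0,0],"twist":[0,0,0]},{"offset":[0,0,0],"twist":[0,0,0]},{"offset":[0,0,0],"twist":[0,0,0]},{"offset":[0,0,0],"twist":[0,0,0]},{"offset":[0,0,0],"twist":[0,0,0]},{"offset":[0,0,0],"twist":[0,0,0]}]' 1
python3 -m crank '[{"offset":[0,0,-0.01],"twist":[0,0,0]},{"offset":[0,0,-0.035],"twist":[0,0,0]},{"offset":[0,0,-0.07],"twist":[0,0,0]},{"offset":[0,0,-0.11],"twist":[0,0,0]},{"offset":[0,0,-0.135],"twist":[0,0,0]},{"offset":[0,0,-0.135],"twist":[0,0,0]},{"offset":[0,0,-0.135],"twist":[0,0,0]}]'
python3 - <<'E'
from h import *
o=get_obs()
w=get_image("wrist");s=get_image("scene")
a=cv2.imread("pics/w1.png")
for i in(a,w[:,:,::-1]):
    h=cv2.cvtColor(np.ascontiguousarray(i),cv2.COLOR_BGR2HSV);r=(cv2.inRange(h,(0,150,60),(6,255,255))|cv2.inRange(h,(174,150,60),(180,255,255)));r[:,:250]=0;r[:,380:]=0
    print(cv2.minAreaRect(np.argwhere(r)[:,::-1].astype(np.float32)))
v=np.hstack([w[0:300,170:470],cv2.resize(s[170:370,240:440],(300,300),interpolation=cv2.INTER_CUBIC)])
cv2.imwrite("pics/end.png",v[:,:,::-1])
E
```

```text
t: 16.18
tool_pos: [0.4917, -0.3152, 0.0269]
tool_rot: [-2.994, -0.95, 0.002]
contact_force: [-2.8, 2.7, 5.2]
opening: 0.0207
grip_force: 89.7
t: 16.92
tool_pos: [0.4915, -0.3152, 0.0261]
tool_rot: [-2.994, -0.95, 0.002]
contact_force: [0.2, 0.0, -0.3]
opening: 0.0852
grip_force: 0.0
t: 17.8
tool_pos: [0.4912, -0.3148, 0.1601]
tool_rot: [-2.992, -0.95, 0.003]
contact_force: [-0.3, -1.0, -0.3]
opening: 0.0856
grip_force: 0.0
((315.0, 199.5), (93.0, 26.0), 90.0)
((317.0, 198.0), (26.0, 94.0), 0.0)
```

View pics/end.png

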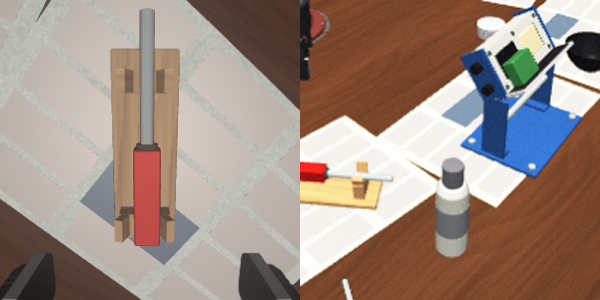

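The rod lies in both notches as it did before, with its handle front at (147,148) and tip at (147,10). The green bar is on the shelf at (522,65), the cream bar is in its pocket, and the gripper is clear.

```bash
python3 -c "
from station import *
print(finish_job())"
```

```text
the job is handed in; nothing more can be done
None
```

The green bar is out on the catch shelf, pushed until the plate met its stop at about 23 N. The rod is back in its rest as it lay, the cream bar and bystanders were left alone, and I handed the job in at about 18 s.

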